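# Set and lock the eccentric stop of a blank jig

### The job

A square wooden blank lies slack in the jig. Slacken the steel lock ring by its lever, turn the eccentric clockwise by the upper crank until it holds the blank snugly against the fence (firm by feel, not crushing), then tighten the lock ring clockwise again, well tight but not wrenched, and let go. Leave the glue bottle, pencil and spinning top where they are.

Things in the scene. Friction and masses are not known exactly. Their poses are not given: they have to be found in the camera images.
- jig: plywood jig plate, 190 x 230 x 12 mm, fixed to the bench. Origin: on its underside (bench top), on the upright axis of the eccentric and lock ring. Its +x points from the axis across the blank to the fence, a wooden strip 28 mm high along y, about 60 mm from the axis (differs by some mm from jig to jig, so find by feel). Its +y is left when looking along +x.
- adjuster: steel eccentric disc (48 mm wide, axis 12 mm off its centre), with stem and crank on top. Origin on the axis, 12 mm above the bench. Clockwise from above pushes the disc against the blank, after 0.3 to 1.2 rad. While the lock ring is tight it holds fast (do not force it). Unlocked, its peg moves with about 2 N; blank snug at about 5 N along the arc, crushed from about 9 N. Stays where left.
- lock_ring: knurled steel ring, 44 mm wide, on the eccentric's stem under the crank, with a straight lever. Clockwise from above tightens, anticlockwise slackens; it starts tight, 1 rad surely frees it. It rides on the stem: slack or tight, it turns along with the eccentric. Slack, its peg moves with 1 to 2 N; the push then climbs slowly over some 0.7 rad: tight at about 10 N (7 is too little), wrenched above 16 N. Stays where left.
- washer: brass washer with a tab, 42 mm wide and 4 mm thick, under the lock ring, kept from turning by a post; the tight ring presses it on the eccentric and so locks that. Origin on the axis, 12 mm above the bench. Nothing to handle.
- blank: loose square blank of grey-brown beech, 30 x 111 x 30 mm, long side along its y, lying on the jig plate between eccentric and fence. Origin: centre of its underside (12 mm above the bench). Top 42 mm above the bench, below crank and lever.
- adjuster_peg (a point): centre of the top of the crank's upright black peg, the handle of the eccentric: round, 14 mm thick, 62 mm from the axis, top 115 mm above the bench, free for 36 mm down to the crank bar. It moves on a level arc about the axis; it starts on the jig's +y side and points roughly away from the ring's lever.
- ring_peg (a point): centre of the top of the upright black peg at the end of the lock ring's lever: round, 14 mm thick, 80 mm from the axis, top 95 mm above the bench, free for 36 mm down to the lever. It moves on a level arc about the axis and starts on the jig's -y side.
- glue: bystander: small white and blue glue bottle with a tall red cap, 34 mm wide, 95 mm high, standing to the right of the jig. Origin: centre of its underside.
- pencil: bystander: red carpenter's pencil, 166 mm long along its y, 10 mm high, lying to the left of the jig. Origin: centre of its underside.
- top: bystander: turned red-brown spinning top, 44 mm wide, 50 mm high with its stem, standing to the left of the jig. Origin: centre of its underside.
Mind the look-alikes: they are no part of the job. What is shaped like the blank but yellow is not meant.

How it is judged:
On the way, in this order (a step that is already met when the one before it is completed fails the run):
1. the lock ring is slack: it no longer presses on the washer (contact force between lock_ring and washer below 1 N), for 0.2 s.
2. with the ring slack, the eccentric bears on the blank with more than 3 N (contact force between adjuster and blank above 3 N and contact force between lock_ring and washer below 5 N), for 0.3 s.
3. the lock ring presses on the washer with more than 60 N (contact force between lock_ring and washer above 60 N), for 0.2 s.
At the end, for the whole second after the job is handed in: the lock ring is tight (presses on its washer with over 60 N), the eccentric bears on the blank with over 3 N, and the blank lies still and flat (within 0.06 rad) on the jig's plate (not more than 4 mm off it) (contact force between lock_ring and washer above 60 N and contact force between adjuster and blank above 3 N and angle between blank's own z axis and vertical below 0.06 rad and z of blank in the frame of jig below 0.016 m and linear speed of blank below 0.02 m/s); the robot touches nothing.
It fails at once if the lock ring is wrenched: it presses on the washer with over 170 N (contact force between lock_ring and washer above 170 N).
It fails at once if the blank is crushed: the eccentric presses on it with over 50 N (contact force between adjuster and blank above 50 N).
It fails at once if the glue bottle, pencil or spinning top is moved by over 25 mm (distance of any of glue, pencil, top from where it was at the start of the episode above 0.025 m).
It also fails if it takes over 70 s, if anything falls off the work surface, if the arm or the gripper's body presses on something with over 40 N, if the wrist force passes 120 N, or if a joint passes its speed limit or range.

### The arm

A 7-joint arm with a two-finger parallel gripper is mounted at the origin on a cart in front of the work surface, level with it; the furniture and walls round the work are solid. World frame = base frame: x ahead of the robot, y to its left, z up, the work surface at z = 0. Lengths are in m, angles in rad, forces in N, time in s.
With the tool pointing down it reaches from about 0.4 to 0.9 m from the base axis. Payload 5.6 kg.
Tool frame: the origin (TCP) lies at the very end of the fingers, on their centre line; the grasp point (between the pads) lies 19 mm behind it; z points along the fingers, y is the line along which they close (so a half turn about z gives the same grasp; the last joint's range is limited). The gripper opens to 92 mm and grips with 3 to 60 N. Pads are 20 mm wide; open, the fingers measure 128 mm over their backs; the gripper's body (75 mm by 189 mm) begins 69 mm behind the grasp point.
Start: joints at [1.219, 0.468, -0.012, 1.603, 0.006, 1.071, -0.056], TCP at [0.198, -0.619, 0.215] pointing down, gripper open.
Joint ranges: [-2.53, 2.53], [-0.31, 2.02], [-1.57, 1.55], [0.28, 2.44], [-1.29, 4.43], [0.15, 1.84], [-2.92, 2.92]. Speed limits (rad/s): [2.57, 2.57, 3.14, 3.14, 3.14, 3.14, 3.14].

### API

Orientations are given as a 3x3 rotation matrix whose columns are the frame's x, y, z axes.
In Python, from plant import ctrl gives the robot as it stands.
- The arm moves only by the tool jog_arm, never from a script. Its argument "increments" is a list of rows, each a list of 5 numbers: the closure, from 0 (fully open) to 1 (shut), then the shift along the tool's x, y, z in cm, then the turn about the tool's z in degrees. In form: [[fingers, tx, ty, tz, yaw], ...]. A call has 1 to 20 rows; each row is the pose to reach, as a shift and turn from the pose commanded when the call began, along the tool's axes at that moment; what a row does not reach only later rows make up. A row lasts 1/10 s, in which the tool goes at most 50 mm and 8.59 degrees, less where a joint would pass 70% of its speed; a pose out of reach is approached as far as the arm can. A call with a gripper value outside its range is refused whole. The fingers move at their own pace and stop on an object; "grip_force" is the grip in N (left out, the last holds). Time passes only in rows, so rows that repeat a pose let the fingers close. It gives the time, the measured TCP pose, the force, the opening and the grip force at its end, in the units of the state.
- ctrl.observe(): the state, without advancing time (a new reading comes with each control period).
- ctrl.read_camera(name): name is "scene" or "top" or "wrist"; returns (picture, depth): 480x640x3 uint8, red, green, blue; 480x640 float32, m along the optical axis (not along the pixel's ray), 0 where there is no reading.
- ctrl.calibration(name): a dict with "camera_matrix" (3x3 intrinsics, pixels), "rvec" (rotation vector, rad) and "tvec" (3), from world to camera coordinates, as OpenCV has them. Camera axes: x right, y down, z forward; pixel columns grow to the right and rows downward; lengths in m; the calibration is good to about 2 mm. A picture is of the moment at which its call begins: read the wrist's pose just before it. calibration takes no time and is no camera call; for the wrist camera it gives the pose at the moment of the call.
- ctrl.finish_job(): hands the job in; it is judged then, once.
Trained networks look in the newest picture that a camera, given by its name, has taken for a name from the list of things; names that differ only in an ending like _2 or _b are one class to them, and where a whole thing is asked for, a point or a joint stands for the part that bears it (a point fixed in the world has none). Each returns a list of dicts, best first, with "confidence" (0 to 1); they miss things now and then, are a little off and sometimes report something else, mostly with a low value. They report only what shows in the picture. A call takes as long as a camera call. They do not tell look-alikes from the thing itself.
- ctrl.boxes_of(query, camera): "bbox" ([left, top, right, bottom] in pixels, round what is visible of it).
- ctrl.silhouettes(query, camera): "mask" (480x640 bool, what is visible of it) and "bbox" ([left, top, right, bottom] in pixels, round what is visible of it).
- ctrl.mark_of(query, camera): "centre" ([column, row] in pixels: a listed point, or the origin of a listed thing).
The state is a dict: "t": time; "joints": joint angles; "joint_velocities": joint speeds; "joint_efforts": joint torques, N m; "ee_pos": TCP position; "tool_rot": TCP orientation; "contact_force": force on the tool from outside, world axes, zero at the start; "torque": the same for the moment, N m; "finger_gap": finger opening in m; "finger_force": force on a finger pad.
Only numpy, scipy, OpenCV 4.12 (cv2) and the standard library are available. Lean on these libraries where they do the work, as an engineer would, in place of code of your own. Each camera call takes 0.05 s, during which the arm holds its last target. There are 200 camera calls.

## Working session

There is one attempt and no reset: what is moved stays moved. The work goes in short steps, Python scripts to look and compute and a tool call to move; the robot and the scene stay as the last step left them, time stands still between calls to the robot, and variables do not carry over. Pictures are saved under pics/ and viewed, at most 10 in all, crops included, and the job is handed in when it is done.

Besides the shell and the picture viewer there is one more tool, called after "Request:" by a JSON object that holds its "op" and its "data", one argument or row to a line. jog_arm: Moves the arm, as the interface text tells. Its arguments: {"type":"object","properties":{"increments":{"type":"array","items":{"type":"array","items":{"type":"number"}}},"grip_force":{"type":"number"}},"required":["increments"]}

```bash
ls; mkdir -p pics; cat > h.py <<'E'
import numpy as np, cv2
from plant import ctrl
def P(name,px,z):
    "pixel -> world at height z"
    c=ctrl.calibration(name);R=cv2.Rodrigues(np.array(c["rvec"],float))[0];t=np.array(c["tvec"],float).ravel()
    d=R.T@np.linalg.solve(np.array(c["camera_matrix"]),[px[0],px[1],1.]);o=-R.T@t
    return o+d*(z-o[2])/d[2]
E
python3 - <<'E'
from h import *
s=ctrl.observe();print({k:np.round(v,3).tolist() for k,v in s.items()})
for cam in("scene","top"):
    im,d=ctrl.read_camera(cam);cv2.imwrite(f"pics/{cam}0.png",im[:,:,::-1])
    for q,z in(("jig",0),("adjuster_peg",.115),("ring_peg",.095),("blank",.012),("glue",0),("pencil",0),("top",0),("adjuster",.012),("lock_ring",.05)):
        for r in ctrl.mark_of(q,cam)[:3]: print(cam,q,np.round(r["centre"],1),round(r["confidence"],2),np.round(P(cam,r["centre"],z),4))
E
```

```text
pics
{'t': 0.0, 'joints': [1.219, 0.468, -0.012, 1.604, 0.006, 1.071, -0.056], 'joint_velocities': [-0.001, -0.001, 0.0, 0.001, 0.002, -0.0, 0.002], 'joint_efforts': [0.0, -52.057, -0.013, -24.374, -0.057, 0.017, 0.0], 'ee_pos': [0.197, -0.619, 0.214], 'tool_rot': [[0.953, 0.304, -0.001], [0.304, -0.953, 0.002], [-0.0, -0.002, -1.0]], 'contact_force': [-1.249, -0.29, -0.007], 'torque': [-0.013, -0.002, 0.004], 'finger_force': 0.0, 'finger_gap': 0.092}
scene jig [342.5 239.2] 0.72 [ 0.5311 -0.1728  0.    ]
scene adjuster_peg [345.9 217.4] 0.92 [ 0.492  -0.1308  0.115 ]
scene ring_peg [366.7 193.5] 0.74 [ 0.5236 -0.2624  0.095 ]
scene blank [180.  341.8] 0.9 [0.5911 0.2908 0.012 ]
scene blank [318.8 321.2] 0.76 [0.4048 0.0786 0.012 ]
scene blank [327.1 227.2] 0.59 [ 0.5829 -0.1753  0.012 ]
scene glue [412.  205.9] 0.57 [ 0.4638 -0.4042  0.    ]
scene glue [249.8 349.6] 0.34 [0.4745 0.2124 0.    ]
scene pencil [248.1 351.2] 0.71 [0.4744 0.2172 0.    ]
scene top [226.8 311.5] 0.85 [0.5851 0.1729 0.    ]
scene adjuster [340.2 231.4] 0.64 [ 0.5458 -0.1824  0.012 ]
scene lock_ring [339.7 232.8] 0.47 [ 0.5164 -0.1407  0.05  ]
top jig [379.6 232.3] 0.62 [ 0.5424 -0.1805  0.    ]
top jig [413.4 239.7] 0.16 [ 0.5235 -0.2634  0.    ]
top adjuster_peg [361.2 246.2] 0.96 [ 0.4951 -0.1292  0.115 ]
top adjuster_peg [378.7 233.9] 0.5 [ 0.5231 -0.1693  0.115 ]
top ring_peg [417.  242.3] 0.47 [ 0.5057 -0.2588  0.095 ]
top blank [372.9 218.4] 0.97 [ 0.5753 -0.1637  0.012 ]
top blank [188.9 213.5] 0.76 [0.5901 0.2891 0.012 ]
top blank [276.  287.7] 0.58 [0.4066 0.0735 0.012 ]
top glue [469.1 261.2] 0.46 [ 0.4697 -0.3986  0.    ]
top pencil [218.9 260.9] 0.68 [0.4736 0.2154 0.    ]
top top [239.2 217.2] 0.53 [0.5821 0.1668 0.    ]
top top [375.7 216.2] 0.19 [ 0.5827 -0.1715  0.    ]
top adjuster [380.8 232.5] 0.56 [ 0.5403 -0.1825  0.012 ]
top lock_ring [382.4 233.5] 0.65 [ 0.5327 -0.1832  0.05  ]
```

```bash
python3 - <<'E'
import cv2
a=cv2.imread("pics/top0.png")[170:310,330:490];b=cv2.imread("pics/scene0.png")[150:290,280:440]
cv2.imwrite("pics/c0.png",cv2.resize(cv2.hconcat([a,b]),(800,350),interpolation=cv2.INTER_CUBIC))
E
```

```text
(no output)
```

View pics/c0.png

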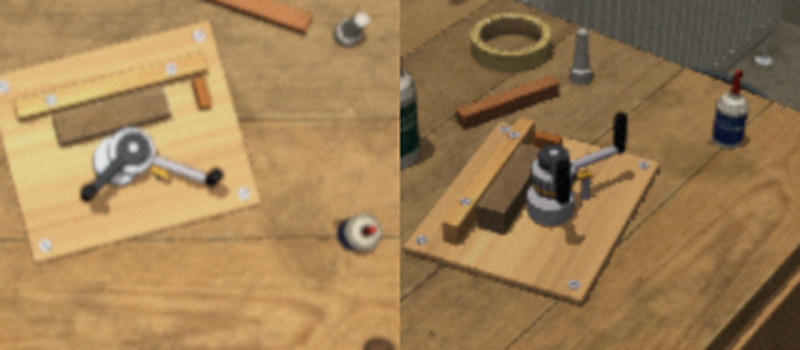

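View pics/top0.png

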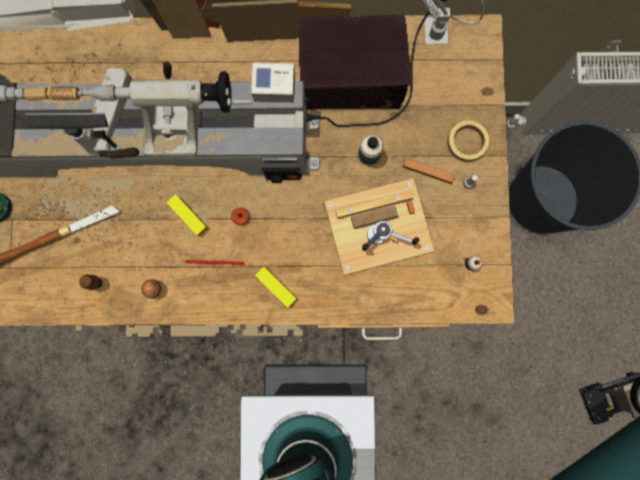

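Grey-brown blank in the jig at (375,216) in the top view; the yellow bars at (186,214) and (276,287) are the look-alikes. The crank peg is at about (365,246) and the ring peg at about (415,240). I'll move above the jig for a closer look.

Request:
{"op": "jog_arm", "data": {
  "increments": [
    [0, 0, 0, -10, 0],
    [0, 0, 0, -10, 0],
    [0, 0, 0, -15, 0],
    [0, 40, -28, -15, 0],
    [0, 40, -28, -15, 0],
    [0, 40, -28, -15, 0],
    [0, 40, -28, -15, 0],
    [0, 40, -28, -15, 0],
    [0, 40, -28, -15, 0],
    [0, 40, -28, -15, 0],
    [0, 40, -28, -15, 0],
    [0, 40, -28, -15, 0],
    [0, 40, -28, -15, 0],
    [0, 40, -28, -15, 0],
    [0, 40, -28, -15, 0],
    [0, 40, -28, -15, 0],
    [0, 40, -28, -15, 0]
  ]
}}

```text
t: 2.7
ee_pos: [0.4926, -0.2327, 0.3646]
tool_rot: [[0.954, 0.301, -0.0], [0.301, -0.954, -0.001], [-0.0, 0.0, -1.0]]
contact_force: [-0.1, 0.1, 0.2]
finger_gap: 0.0916
finger_force: 0.0
```

```bash
python3 - <<'E'
from h import *
s=ctrl.observe();print({k:np.round(s[k],3).tolist() for k in("t","ee_pos","contact_force","torque")})
im,d=ctrl.read_camera("wrist");cv2.imwrite("pics/w1.png",im[:,:,::-1]);np.save("w1d.npy",d)
cal=ctrl.calibration("wrist");np.savez("w1c.npz",**cal)
for q,z in(("jig",0),("adjuster_peg",.115),("ring_peg",.095),("blank",.012),("adjuster",.012),("lock_ring",.05)):
    for r in ctrl.mark_of(q,"wrist")[:3]: print(q,np.round(r["centre"],1),round(r["confidence"],2),np.round(P("wrist",r["centre"],z),4))
E
```

```text
{'t': 2.7, 'ee_pos': [0.493, -0.233, 0.365], 'contact_force': [-0.134, 0.114, 0.244], 'torque': [0.016, -0.022, -0.05]}
jig [297.  135.5] 0.95 [ 0.5397 -0.1792  0.    ]
adjuster_peg [238.  165.3] 0.86 [ 0.4988 -0.1362  0.115 ]
ring_peg [348.9 184.1] 0.86 [ 0.5124 -0.252   0.095 ]
blank [294.2  99.7] 0.84 [ 0.5802 -0.1637  0.012 ]
blank [ 82.4 173.5] 0.59 [0.4124 0.0691 0.012 ]
adjuster [298.1 135.9] 0.64 [ 0.5406 -0.1803  0.012 ]
lock_ring [297.6 138.1] 0.69 [ 0.5399 -0.1823  0.05  ]
```

View pics/w1.png

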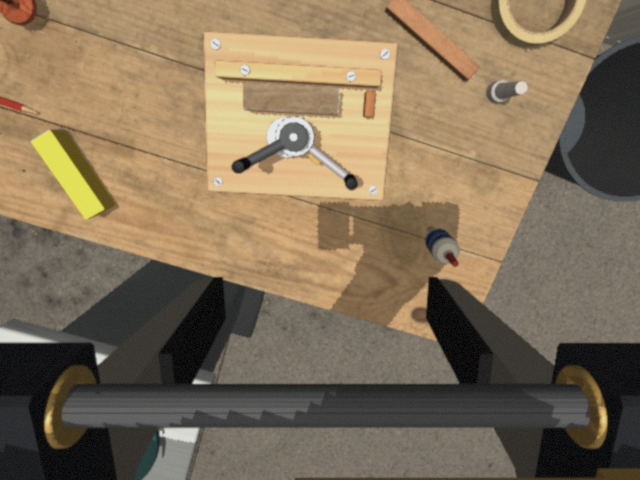

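Wrist view: axis at (293,137), crank peg at (239,166), ring peg at (350,183), grey-brown blank at (292,98). The radii come out at 60 and 77 mm against the nominal 62 and 80, so they fit. The axis is at about (0.540,-0.180) and the ring lever is at 249°. Next I straddle the ring peg.

Request:
{"op": "jog_arm", "data": {
  "increments": [
    [0.4, 1.1, 2.7, 4, -8],
    [0.4, 1.1, 2.7, 8, -16],
    [0.4, 1.1, 2.7, 12, -24],
    [0.4, 1.1, 2.7, 16, -32],
    [0.4, 1.1, 2.7, 20, -40],
    [0.4, 1.1, 2.7, 21.5, -48],
    [0.4, 1.1, 2.7, 21.5, -51.5],
    [0.4, 1.1, 2.7, 21.5, -51.5],
    [0.4, 1.1, 2.7, 21.5, -51.5]
  ]
}}

```text
t: 3.95
ee_pos: [0.5125, -0.2536, 0.1499]
tool_rot: [[0.357, 0.934, 0.001], [0.934, -0.357, -0.0], [0.0, 0.001, -1.0]]
contact_force: [-0.8, 0.2, 0.9]
finger_gap: 0.0552
finger_force: 0.0
```

```bash
python3 - <<'E'
from h import *
s=ctrl.observe();print({k:np.round(s[k],3).tolist() for k in("t","joints","ee_pos","contact_force","finger_gap")})
im,d=ctrl.read_camera("wrist");cv2.imwrite("pics/w2.png",im[:,:,::-1])
for q,z in(("jig",0),("adjuster_peg",.115),("ring_peg",.095),("adjuster",.012),("lock_ring",.05)):
    for r in ctrl.mark_of(q,"wrist")[:1]: print(q,np.round(r["centre"],1),round(r["confidence"],2),np.round(P("wrist",r["centre"],z),4))
E
```

```text
{'t': 3.95, 'joints': [0.73, 0.455, -0.42, 1.834, 0.23, 0.901, -0.161], 'ee_pos': [0.512, -0.254, 0.15], 'contact_force': [-0.823, 0.154, 0.949], 'finger_gap': 0.055}
jig [325.6 121.9] 0.59 [ 0.54   -0.1814  0.    ]
adjuster_peg [205.5  61.9] 0.72 [ 0.4968 -0.1364  0.115 ]
ring_peg [326.7 257.9] 0.73 [ 0.513  -0.2531  0.095 ]
adjuster [329.  124.4] 0.88 [ 0.5414 -0.1838  0.012 ]
```

View pics/w2.png

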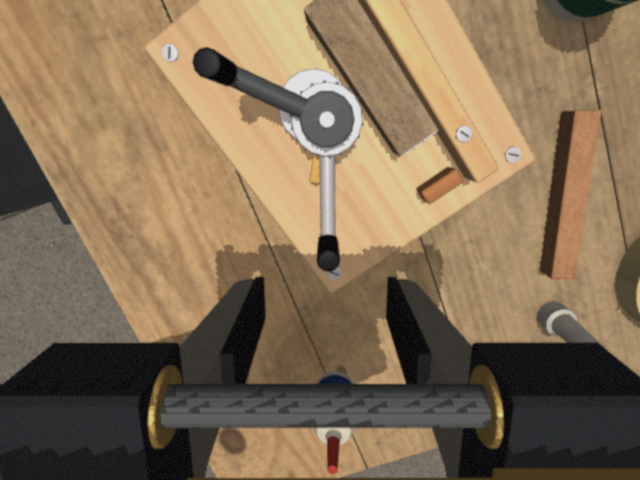

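The ring peg (327,258) sits midway between the fingers and the glue bottle is well clear. I go down and close on it.

Request:
{"op": "jog_arm", "data": {
  "increments": [
    [0.4, 0, 0, 3, 0],
    [0.4, 0, 0, 6, 0],
    [0.4, 0, 0, 8.5, 0],
    [0.4, 0, 0, 8.5, 0],
    [0.8, 0, 0, 8.5, 0],
    [1, 0, 0, 8.5, 0],
    [1, 0, 0, 8.5, 0],
    [1, 0, 0, 8.5, 0],
    [1, 0, 0, 8.5, 0]
  ],
  "grip_force": 15
}}

```text
t: 5.15
ee_pos: [0.5125, -0.2536, 0.0653]
tool_rot: [[0.355, 0.935, 0.001], [0.935, -0.355, -0.001], [-0.0, 0.001, -1.0]]
contact_force: [0.3, -0.2, 0.4]
finger_gap: 0.0173
finger_force: 0.0
```

```bash
cat > arc.py <<'E'
# python3 arc.py r total_deg n : rows following arc (ccw +) with tool x at angle = radial (in=-1: tool x points inward)
import sys; from h import *
def rows(total,n,axis=(.541,-.179)):
    s=ctrl.observe();R=s["tool_rot"];R=np.array(R);p=np.array(s["ee_pos"]);a=np.array([*axis,p[2]])
    out=[]
    for i in range(1,n+1):
        th=np.radians(total*i/n);c,q=np.cos(th),np.sin(th)
        d=R.T@(a+np.array([[c,-q,0],[q,c,0],[0,0,1]])@(p-a)-p)
        out.append([round(100*d[0],2),round(100*d[1],2),0,round(-total*i/n,1)])
    print(np.linalg.norm((p-a)[:2]),np.degrees(np.arctan2(*(p-a)[1::-1])),out)
if __name__=="__main__": rows(float(sys.argv[1]),int(sys.argv[2]))
E
python3 arc.py 65 20
```

```text
0.07983318838563525 -110.88426172949777 [[np.float64(0.01), np.float64(0.45), 0, -3.2], [np.float64(0.05), np.float64(0.9), 0, -6.5], [np.float64(0.11), np.float64(1.35), 0, -9.8], [np.float64(0.2), np.float64(1.8), 0, -13.0], [np.float64(0.32), np.float64(2.23), 0, -16.2], [np.float64(0.45), np.float64(2.67), 0, -19.5], [np.float64(0.62), np.float64(3.09), 0, -22.8], [np.float64(0.8), np.float64(3.5), 0, -26.0], [np.float64(1.01), np.float64(3.9), 0, -29.2], [np.float64(1.25), np.float64(4.29), 0, -32.5], [np.float64(1.5), np.float64(4.67), 0, -35.8], [np.float64(1.77), np.float64(5.03), 0, -39.0], [np.float64(2.07), np.float64(5.37), 0, -42.2], [np.float64(2.38), np.float64(5.7), 0, -45.5], [np.float64(2.71), np.float64(6.01), 0, -48.8], [np.float64(3.06), np.float64(6.29), 0, -52.0], [np.float64(3.43), np.float64(6.56), 0, -55.2], [np.float64(3.8), np.float64(6.81), 0, -58.5], [np.float64(4.2), np.float64(7.04), 0, -61.8], [np.float64(4.6), np.float64(7.24), 0, -65.0]]
```

Request:
{"op": "jog_arm", "data": {
  "increments": [
    [1, 0, 0, 0, 0],
    [1, 0, 0, 0, 0],
    [1, 0.05, 0.9, 0, -6.5],
    [1, 0.2, 1.8, 0, -13],
    [1, 0.45, 2.67, 0, -19.5],
    [1, 0.8, 3.5, 0, -26],
    [1, 1.25, 4.3, 0, -32.5],
    [1, 1.77, 5.03, 0, -39],
    [1, 2.38, 5.7, 0, -45.5],
    [1, 3.06, 6.29, 0, -52],
    [1, 3.8, 6.8, 0, -58.5],
    [1, 4.2, 7.04, 0, -61.8],
    [1, 4.2, 7.04, 0, -61.8],
    [1, 4.2, 7.04, 0, -61.8]
  ]
}}

```text
t: 6.55
ee_pos: [0.5928, -0.2393, 0.065]
tool_rot: [[-0.656, 0.755, -0.0], [0.755, 0.656, -0.0], [-0.0, -0.001, -1.0]]
contact_force: [-0.8, -0.2, 4.6]
finger_gap: 0.0133
finger_force: 15.0
```

```bash
python3 - <<'E'
from h import *
for i in range(3):
    s=ctrl.observe();print({k:np.round(s[k],3).tolist() for k in("t","ee_pos","contact_force","finger_gap","finger_force","joints")})
    if i==0: im,d=ctrl.read_camera("wrist");cv2.imwrite("pics/w3.png",im[:,:,::-1])
for q,z in(("adjuster_peg",.115),("ring_peg",.095)):
    for r in ctrl.mark_of(q,"wrist")[:1]: print(q,np.round(r["centre"],1),round(r["confidence"],2),np.round(P("wrist",r["centre"],z),4))
E
```

```text
{'t': 6.55, 'ee_pos': [0.593, -0.239, 0.065], 'contact_force': [-0.847, -0.184, 4.61], 'finger_gap': 0.013, 'finger_force': 15.0, 'joints': [0.766, 0.726, -0.618, 1.7, 0.52, 0.886, 0.645]}
{'t': 6.6, 'ee_pos': [0.593, -0.239, 0.065], 'contact_force': [-0.307, -0.404, 5.219], 'finger_gap': 0.013, 'finger_force': 15.0, 'joints': [0.766, 0.726, -0.618, 1.7, 0.52, 0.886, 0.645]}
{'t': 6.6, 'ee_pos': [0.593, -0.239, 0.065], 'contact_force': [-0.307, -0.404, 5.219], 'finger_gap': 0.013, 'finger_force': 15.0, 'joints': [0.766, 0.726, -0.618, 1.7, 0.52, 0.886, 0.645]}
ring_peg [324. 332.] 0.93 [ 0.5927 -0.2399  0.095 ]
```

View pics/w3.png

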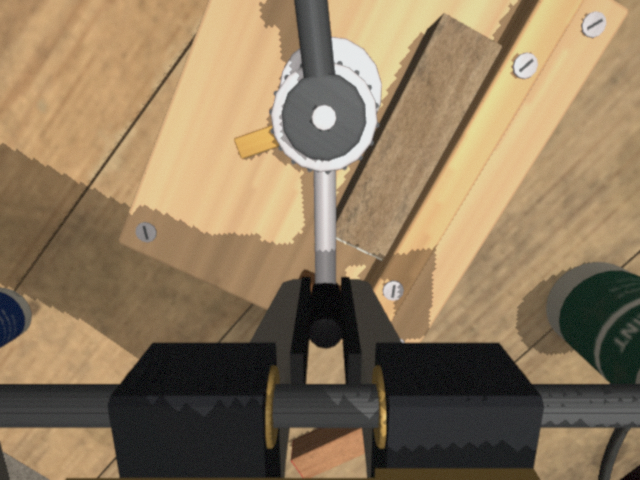

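The ring is now slack: about 1 N on the peg, with the lever turned by 1.07 rad. I release it and go to the crank peg.

Request:
{"op": "jog_arm", "data": {
  "increments": [
    [0.4, 0, 0, 0, 0],
    [0.4, 0, 0, 0, 0],
    [0.4, 0, 0, 0, 0],
    [0.4, 0, 0, -4, 0],
    [0.4, 0, 0, -8, 0],
    [0.4, 0, 0, -8, 0],
    [0.4, 5, -0.2, -8, -2],
    [0.4, 10, -0.4, -8, -4],
    [0.4, 14.1, -0.4, -8, -4],
    [0.4, 14.1, -0.4, -8, -4],
    [0.4, 14.1, -0.4, -8, -4]
  ]
}}

```text
t: 7.8
ee_pos: [0.4972, -0.1353, 0.1446]
tool_rot: [[-0.708, 0.707, -0.0], [0.707, 0.708, -0.001], [-0.001, -0.001, -1.0]]
contact_force: [0.1, -0.8, 0.2]
finger_gap: 0.055
finger_force: 0.0
```

```bash
python3 - <<'E'
from h import *
s=ctrl.observe();print({k:np.round(s[k],3).tolist() for k in("t","ee_pos","contact_force","finger_gap")})
for cam in("wrist","top"):
  im,d=ctrl.read_camera(cam);cv2.imwrite(f"pics/{cam}4.png",im[:,:,::-1])
  for q,z in(("adjuster_peg",.115),("ring_peg",.095)):
    for r in ctrl.mark_of(q,cam)[:1]: print(q,np.round(r["centre"],1),round(r["confidence"],2),np.round(P(cam,r["centre"],z),4))
E
```

```text
{'t': 7.8, 'ee_pos': [0.497, -0.135, 0.145], 'contact_force': [0.138, -0.782, 0.204], 'finger_gap': 0.055}
adjuster_peg [317.6 275.3] 0.77 [ 0.4954 -0.1394  0.115 ]
ring_peg [315.8 462.2] 0.7 [ 0.5925 -0.2402  0.095 ]
ring_peg [409.6 209. ] 0.49 [ 0.5836 -0.2434  0.095 ]
```

View pics/wrist4.png

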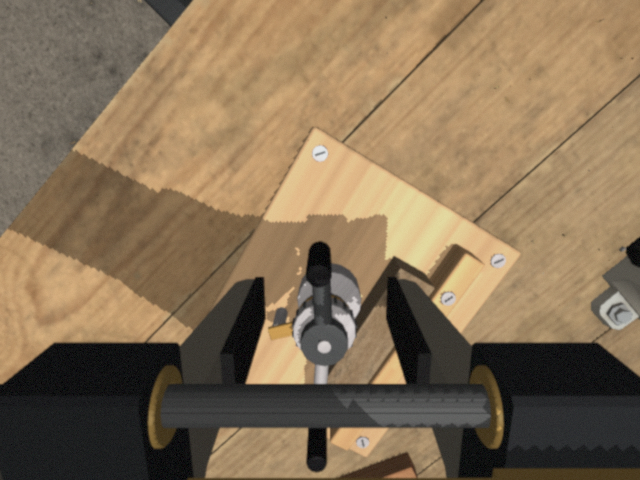

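The crank peg (318,250–278) lies between the fingers, within a few mm of the middle. I go down and close on it.

Request:
{"op": "jog_arm", "data": {
  "increments": [
    [0.4, 0, -0.2, 2, 0],
    [0.4, 0, -0.2, 4, 0],
    [0.4, 0, -0.2, 5.9, 0],
    [0.4, 0, -0.2, 5.9, 0],
    [0.8, 0, -0.2, 5.9, 0],
    [1, 0, -0.2, 5.9, 0],
    [1, 0, -0.2, 5.9, 0],
    [1, 0, -0.2, 5.9, 0],
    [1, 0, -0.2, 5.9, 0],
    [1, 0, -0.2, 5.9, 0],
    [1, 0, -0.2, 5.9, 0]
  ],
  "grip_force": 15
}}

```text
t: 9.2
ee_pos: [0.4958, -0.1372, 0.0859]
tool_rot: [[-0.707, 0.708, -0.0], [0.708, 0.707, -0.001], [-0.0, -0.001, -1.0]]
contact_force: [-2.4, -1.8, 4.6]
finger_gap: 0.0137
finger_force: 15.0
```

```bash
python3 arc.py -60 20 | sed 's/np.float64//g'; python3 -c "
from h import *
s=ctrl.observe();print(s['contact_force'],s['torque'])"
```

```text
0.06160354043392487 137.21507379582994 [[(0.0), (0.32), 0, 3.0], [(-0.01), (0.64), 0, 6.0], [(-0.04), (0.97), 0, 9.0], [(-0.08), (1.29), 0, 12.0], [(-0.15), (1.6), 0, 15.0], [(-0.23), (1.91), 0, 18.0], [(-0.32), (2.22), 0, 21.0], [(-0.43), (2.52), 0, 24.0], [(-0.56), (2.82), 0, 27.0], [(-0.7), (3.11), 0, 30.0], [(-0.86), (3.39), 0, 33.0], [(-1.03), (3.66), 0, 36.0], [(-1.22), (3.93), 0, 39.0], [(-1.42), (4.18), 0, 42.0], [(-1.63), (4.42), 0, 45.0], [(-1.86), (4.65), 0, 48.0], [(-2.09), (4.87), 0, 51.0], [(-2.34), (5.08), 0, 54.0], [(-2.6), (5.27), 0, 57.0], [(-2.87), (5.45), 0, 60.0]]
[-2.43815914 -1.84708176  4.61955664] [-0.23999169  0.33317096  0.01312502]
```

Request:
{"op": "jog_arm", "data": {
  "increments": [
    [1, 0, 0.32, 0, 3],
    [1, -0.01, 0.64, 0, 6],
    [1, -0.04, 0.97, 0, 9],
    [1, -0.08, 1.29, 0, 12],
    [1, -0.15, 1.6, 0, 15],
    [1, -0.15, 1.6, 0, 15]
  ]
}}

```text
t: 9.8
ee_pos: [0.509, -0.1266, 0.0859]
tool_rot: [[-0.5, 0.866, 0.001], [0.866, 0.5, -0.001], [-0.001, 0.001, -1.0]]
contact_force: [0.6, -1.5, 2.8]
finger_gap: 0.0135
finger_force: 15.0
```

```bash
cat > st.py <<'E'
from h import *
a=np.array([.541,-.179])
s=ctrl.observe();p=np.array(s["ee_pos"])[:2]-a;r=np.linalg.norm(p);u=p/r;f=np.array(s["contact_force"])
cw=np.array([u[1],-u[0]])
print("t",s["t"],"r",r.round(4),"ang",np.degrees(np.arctan2(p[1],p[0])).round(2),"push cw",(-f[:2]@cw).round(2),"push out",(-f[:2]@u).round(2),"fz",f[2].round(2),"gap",round(float(s["finger_gap"]),4),"x",np.round(np.array(s["tool_rot"])[:2,0],3))
E
python3 st.py; python3 arc.py -15 5
```

```text
t 9.8 r 0.0614 ang 121.4 push cw 0.28 push out 1.63 fz 2.8 gap 0.0135 x [-0.5    0.866]
0.061377274254662655 121.39846629613042 [[np.float64(-0.0), np.float64(0.32), 0, 3.0], [np.float64(-0.02), np.float64(0.64), 0, 6.0], [np.float64(-0.05), np.float64(0.96), 0, 9.0], [np.float64(-0.1), np.float64(1.28), 0, 12.0], [np.float64(-0.17), np.float64(1.59), 0, 15.0]]
```

Request:
{"op": "jog_arm", "data": {
  "increments": [
    [1, 0, 0.16, 0, 1.5],
    [1, 0, 0.32, 0, 3],
    [1, -0.01, 0.48, 0, 4.5],
    [1, -0.02, 0.64, 0, 6],
    [1, -0.03, 0.8, 0, 7.5]
  ]
}}

```text
t: 10.3
ee_pos: [0.5157, -0.1231, 0.0858]
tool_rot: [[-0.381, 0.925, 0.0], [0.925, 0.381, -0.001], [-0.001, 0.0, -1.0]]
contact_force: [-1.9, -2.4, 5.0]
finger_gap: 0.0134
finger_force: 15.0
```

```bash
python3 st.py; python3 arc.py -8 4
```

```text
t 10.3 r 0.0614 ang 114.31 push cw 2.76 push out 1.4 fz 5.04 gap 0.0134 x [-0.381  0.925]
0.06135061659824697 114.30520698306354 [[np.float64(0.0), np.float64(0.21), 0, 2.0], [np.float64(-0.0), np.float64(0.43), 0, 4.0], [np.float64(-0.01), np.float64(0.64), 0, 6.0], [np.float64(-0.03), np.float64(0.86), 0, 8.0]]
```

Request:
{"op": "jog_arm", "data": {
  "increments": [
    [1, 0, 0.16, 0, 1.5],
    [1, 0, 0.32, 0, 3],
    [1, -0.01, 0.48, 0, 4.5]
  ]
}}

```text
t: 10.6
ee_pos: [0.5202, -0.1213, 0.0858]
tool_rot: [[-0.307, 0.952, 0.0], [0.952, 0.307, -0.001], [-0.001, 0.0, -1.0]]
contact_force: [-1.2, -2.6, 6.0]
finger_gap: 0.0137
finger_force: 15.0
```

```bash
python3 st.py
```

```text
t 10.6 r 0.0613 ang 109.84 push cw 2.05 push out 2.02 fz 5.96 gap 0.0137 x [-0.307  0.952]
```

Request:
{"op": "jog_arm", "data": {
  "increments": [
    [1, 0, 0.16, 0, 1.5],
    [1, 0, 0.32, 0, 3],
    [1, -0.01, 0.48, 0, 4.5]
  ]
}}

```text
t: 10.9
ee_pos: [0.5248, -0.1199, 0.0858]
tool_rot: [[-0.232, 0.973, 0.0], [0.973, 0.232, -0.001], [-0.001, 0.0, -1.0]]
contact_force: [-0.8, -1.9, 4.7]
finger_gap: 0.0138
finger_force: 15.0
```

```bash
python3 st.py
```

```text
t 10.9 r 0.0613 ang 105.34 push cw 1.25 push out 1.63 fz 4.69 gap 0.0138 x [-0.232  0.973]
```

Request:
{"op": "jog_arm", "data": {
  "increments": [
    [1, 0, 0.16, 0, 1.5],
    [1, 0, 0.32, 0, 3],
    [1, -0.01, 0.48, 0, 4.5]
  ]
}}

```text
t: 11.2
ee_pos: [0.5295, -0.1188, 0.0858]
tool_rot: [[-0.155, 0.988, 0.0], [0.988, 0.155, -0.0], [-0.001, 0.0, -1.0]]
contact_force: [-1.4, -1.8, 5.8]
finger_gap: 0.0134
finger_force: 15.0
```

```bash
python3 st.py
```

```text
t 11.2 r 0.0613 ang 100.82 push cw 1.73 push out 1.51 fz 5.78 gap 0.0134 x [-0.155  0.988]
```

Request:
{"op": "jog_arm", "data": {
  "increments": [
    [1, 0, 0.16, 0, 1.5],
    [1, 0, 0.32, 0, 3],
    [1, -0.01, 0.48, 0, 4.5]
  ]
}}

```text
t: 11.5
ee_pos: [0.5343, -0.1181, 0.0858]
tool_rot: [[-0.077, 0.997, 0.0], [0.997, 0.077, -0.0], [-0.0, 0.0, -1.0]]
contact_force: [-1.3, -1.4, 5.3]
finger_gap: 0.013
finger_force: 15.0
```

```bash
python3 st.py
```

```text
t 11.5 r 0.0613 ang 96.31 push cw 1.45 push out 1.21 fz 5.3 gap 0.013 x [-0.077  0.997]
```

Request:
{"op": "jog_arm", "data": {
  "increments": [
    [1, 0, 0.16, 0, 1.5],
    [1, 0, 0.32, 0, 3],
    [1, -0.01, 0.48, 0, 4.5]
  ]
}}

```text
t: 11.8
ee_pos: [0.5391, -0.1177, 0.0858]
tool_rot: [[0.002, 1.0, 0.0], [1.0, -0.002, -0.0], [-0.0, 0.0, -1.0]]
contact_force: [-1.3, -2.1, 5.7]
finger_gap: 0.0136
finger_force: 15.0
```

```bash
python3 st.py
```

```text
t 11.8 r 0.0613 ang 91.81 push cw 1.39 push out 2.08 fz 5.71 gap 0.0136 x [0.002 1.   ]
```

Request:
{"op": "jog_arm", "data": {
  "increments": [
    [1, 0, 0.16, 0, 1.5],
    [1, 0, 0.32, 0, 3],
    [1, -0.01, 0.48, 0, 4.5]
  ]
}}

```text
t: 12.1
ee_pos: [0.5405, -0.118, 0.0856]
tool_rot: [[0.08, 0.997, -0.007], [0.997, -0.08, -0.001], [-0.002, -0.007, -1.0]]
contact_force: [-11.8, -0.8, 14.9]
finger_gap: 0.0132
finger_force: 15.0
```

```bash
python3 st.py
```

```text
t 12.1 r 0.061 ang 90.5 push cw 11.82 push out 0.66 fz 14.92 gap 0.0132 x [0.08  0.997]
```

Contact came suddenly and stiffly, at 11.8 N. I ease off straight away.

Request:
{"op": "jog_arm", "data": {
  "increments": [
    [1, 0, -0.25, 0, -2.5],
    [1, 0, -0.25, 0, -2.5]
  ]
}}

```text
t: 12.3
ee_pos: [0.5402, -0.1181, 0.0857]
tool_rot: [[0.036, 0.999, -0.002], [0.999, -0.036, -0.001], [-0.001, -0.002, -1.0]]
contact_force: [-3.6, -3.2, 7.1]
finger_gap: 0.0136
finger_force: 15.0
```

```bash
python3 st.py
```

```text
t 12.3 r 0.0609 ang 90.78 push cw 3.64 push out 3.15 fz 7.11 gap 0.0136 x [0.036 0.999]
```

Request:
{"op": "jog_arm", "data": {
  "increments": [
    [1, 0, -0.1, 0, 0],
    [1, 0, -0.15, 0, 0],
    [1, 0, -0.15, 0, 0]
  ]
}}

```text
t: 12.6
ee_pos: [0.5401, -0.118, 0.0858]
tool_rot: [[0.036, 0.999, 0.001], [0.999, -0.036, -0.001], [-0.001, 0.001, -1.0]]
contact_force: [1.1, -3.4, 3.5]
finger_gap: 0.0136
finger_force: 15.0
```

```bash
python3 st.py
```

```text
t 12.6 r 0.061 ang 90.84 push cw -1.1 push out 3.44 fz 3.51 gap 0.0136 x [0.036 0.999]
```

Request:
{"op": "jog_arm", "data": {
  "increments": [
    [1, 0, -0.07, 0, 0],
    [1, 0, -0.14, 0, 0],
    [1, 0, -0.14, 0, 0]
  ]
}}

```text
t: 12.9
ee_pos: [0.5387, -0.118, 0.0858]
tool_rot: [[0.035, 0.999, 0.001], [0.999, -0.035, -0.001], [-0.001, 0.001, -1.0]]
contact_force: [2.5, -4.0, 3.5]
finger_gap: 0.0134
finger_force: 15.0
```

```bash
python3 st.py
```

```text
t 12.9 r 0.061 ang 92.15 push cw -2.33 push out 4.11 fz 3.51 gap 0.0134 x [0.035 0.999]
```

Request:
{"op": "jog_arm", "data": {
  "increments": [
    [1, -0.1, 0.05, 0, 0],
    [1, -0.1, 0.1, 0, 0],
    [1, -0.1, 0.15, 0, 0],
    [1, -0.1, 0.2, 0, 0],
    [1, -0.1, 0.25, 0, 0],
    [1, -0.1, 0.25, 0, 0]
  ]
}}

```text
t: 13.5
ee_pos: [0.5393, -0.118, 0.0857]
tool_rot: [[0.035, 0.999, -0.003], [0.999, -0.035, 0.0], [0.0, -0.003, -1.0]]
contact_force: [-3.2, -2.3, 8.3]
finger_gap: 0.0135
finger_force: 15.0
```

```bash
python3 st.py
```

```text
t 13.5 r 0.061 ang 91.62 push cw 3.28 push out 2.22 fz 8.29 gap 0.0135 x [0.035 0.999]
```

Request:
{"op": "jog_arm", "data": {
  "increments": [
    [1, 0, 0.03, 0, 0],
    [1, 0, 0.06, 0, 0],
    [1, 0, 0.06, 0, 0],
    [1, 0, 0.06, 0, 0]
  ]
}}

```text
t: 13.9
ee_pos: [0.5394, -0.118, 0.0857]
tool_rot: [[0.035, 0.999, -0.004], [0.999, -0.035, 0.0], [-0.0, -0.004, -1.0]]
contact_force: [-4.4, -1.9, 10.3]
finger_gap: 0.0134
finger_force: 15.0
```

```bash
python3 st.py
```

```text
t 13.9 r 0.061 ang 91.49 push cw 4.47 push out 1.82 fz 10.26 gap 0.0134 x [0.035 0.999]
```

Request:
{"op": "jog_arm", "data": {
  "increments": [
    [1, 0, 0.03, 0, 0],
    [1, 0, 0.03, 0, 0],
    [1, 0, 0.03, 0, 0],
    [1, 0, 0.03, 0, 0]
  ]
}}

```text
t: 14.3
ee_pos: [0.5395, -0.118, 0.0857]
tool_rot: [[0.035, 0.999, -0.004], [0.999, -0.035, 0.0], [-0.0, -0.004, -1.0]]
contact_force: [-4.5, -1.7, 10.7]
finger_gap: 0.0133
finger_force: 15.0
```

```bash
python3 st.py
```

```text
t 14.3 r 0.061 ang 91.4 push cw 4.54 push out 1.62 fz 10.71 gap 0.0133 x [0.035 0.999]
```

Request:
{"op": "jog_arm", "data": {
  "increments": [
    [1, 0, 0.03, 0, 0],
    [1, 0, 0.04, 0, 0],
    [1, 0, 0.04, 0, 0],
    [1, 0, 0.04, 0, 0]
  ]
}}

```text
t: 14.7
ee_pos: [0.5396, -0.118, 0.0857]
tool_rot: [[0.035, 0.999, -0.005], [0.999, -0.035, 0.0], [-0.0, -0.005, -1.0]]
contact_force: [-6.7, -1.5, 11.1]
finger_gap: 0.0135
finger_force: 15.0
```

```bash
python3 st.py
```

```text
t 14.7 r 0.061 ang 91.35 push cw 6.74 push out 1.36 fz 11.05 gap 0.0135 x [0.035 0.999]
```

Snug at about 5.5 N, averaged over readings. I unload, release and move above the ring peg.

Request:
{"op": "jog_arm", "data": {
  "increments": [
    [1, 0, -0.06, 0, 0],
    [1, 0, -0.12, 0, 0],
    [1, 0, -0.12, 0, 0],
    [0.4, 0, -0.12, 0, 0],
    [0.4, 0, -0.12, 0, 0],
    [0.4, 0, -0.12, 0, 0],
    [0.4, 0, -0.12, -3, 0],
    [0.4, 0, -0.12, -6, 0],
    [0.4, 0, -0.12, -6, 0],
    [0.4, -5, -0.1, -6, 1],
    [0.4, -10, -0.1, -6, 3],
    [0.4, -14, -0.1, -6, 3],
    [0.4, -14, -0.1, -6, 3],
    [0.4, -14, -0.1, -6, 3]
  ]
}}

```text
t: 16.1
ee_pos: [0.5352, -0.2587, 0.1444]
tool_rot: [[0.089, 0.996, -0.002], [0.996, -0.089, 0.001], [0.001, -0.002, -1.0]]
contact_force: [-0.4, 1.0, -0.2]
finger_gap: 0.0553
finger_force: 0.0
```

```bash
python3 - <<'E'
from h import *
s=ctrl.observe();print({k:np.round(s[k],3).tolist() for k in("t","ee_pos","contact_force","finger_gap")})
im,d=ctrl.read_camera("wrist");cv2.imwrite(f"pics/wrist5.png",im[:,:,::-1])
for q,z in(("adjuster_peg",.115),("ring_peg",.095)):
    for r in ctrl.mark_of(q,"wrist")[:2]:
        p=P("wrist",r["centre"],z);print(q,np.round(r["centre"],1),round(r["confidence"],2),np.round(p,4),np.degrees(np.arctan2(p[1]+.179,p[0]-.541)),np.hypot(p[1]+.179,p[0]-.541))
E
```

```text
{'t': 16.1, 'ee_pos': [0.535, -0.259, 0.144], 'contact_force': [-0.428, 1.027, -0.216], 'finger_gap': 0.055}
ring_peg [321.3 267. ] 0.9 [ 0.5332 -0.2591  0.095 ] -95.55633646684687 0.0804286530287889
```

View pics/wrist5.png

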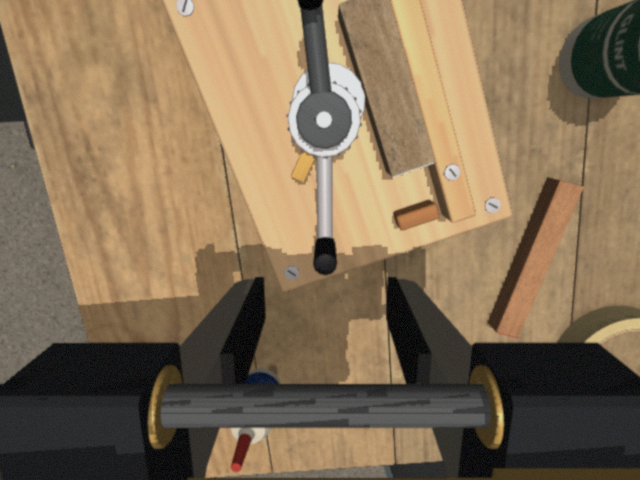

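The ring peg (325,258) sits between the fingers, and the blank (390,90) lies against the fence with the disc touching it. I go down, close and tighten.

Request:
{"op": "jog_arm", "data": {
  "increments": [
    [0.4, 0, -0.2, 3, 0],
    [0.4, 0, -0.2, 6, 0],
    [0.4, 0, -0.2, 7.9, 0],
    [0.4, 0, -0.2, 7.9, 0],
    [0.8, 0, -0.2, 7.9, 0],
    [1, 0, -0.2, 7.9, 0],
    [1, 0, -0.2, 7.9, 0],
    [1, 0, -0.2, 7.9, 0],
    [1, 0, -0.2, 7.9, 0],
    [1, 0, -0.2, 7.9, 0],
    [1, 0, -0.2, 7.9, 0]
  ],
  "grip_force": 20
}}

```text
t: 17.35
ee_pos: [0.5343, -0.2585, 0.067]
tool_rot: [[0.087, 0.996, 0.001], [0.996, -0.087, -0.001], [-0.0, 0.001, -1.0]]
contact_force: [-0.0, -0.2, 2.3]
finger_gap: 0.0139
finger_force: 20.0
```

```bash
python3 st.py; python3 arc.py -60 20 | sed 's/np.float64//g'
```

```text
t 17.35 r 0.0798 ang -94.8 push cw 0.01 push out -0.25 fz 2.34 gap 0.0139 x [0.087 0.996]
0.07981420904000296 -94.79975208302136 [[(0.01), (-0.42), 0, 3.0], [(0.04), (-0.83), 0, 6.0], [(0.09), (-1.25), 0, 9.0], [(0.17), (-1.66), 0, 12.0], [(0.26), (-2.07), 0, 15.0], [(0.38), (-2.47), 0, 18.0], [(0.52), (-2.86), 0, 21.0], [(0.68), (-3.25), 0, 24.0], [(0.86), (-3.63), 0, 27.0], [(1.05), (-3.99), 0, 30.0], [(1.27), (-4.35), 0, 33.0], [(1.51), (-4.7), 0, 36.0], [(1.76), (-5.03), 0, 39.0], [(2.03), (-5.35), 0, 42.0], [(2.32), (-5.65), 0, 45.0], [(2.62), (-5.94), 0, 48.0], [(2.93), (-6.21), 0, 51.0], [(3.27), (-6.47), 0, 54.0], [(3.61), (-6.71), 0, 57.0], [(3.96), (-6.93), 0, 60.0]]
```

Request:
{"op": "jog_arm", "data": {
  "increments": [
    [1, 0.01, -0.42, 0, 3],
    [1, 0.04, -0.83, 0, 6],
    [1, 0.09, -1.25, 0, 9],
    [1, 0.17, -1.66, 0, 12],
    [1, 0.26, -2.07, 0, 15],
    [1, 0.38, -2.47, 0, 18],
    [1, 0.52, -2.86, 0, 21],
    [1, 0.68, -3.25, 0, 24]
  ]
}}

```text
t: 18.15
ee_pos: [0.5032, -0.249, 0.0671]
tool_rot: [[0.487, 0.873, 0.002], [0.873, -0.487, -0.001], [0.0, 0.002, -1.0]]
contact_force: [1.8, -0.1, 0.7]
finger_gap: 0.0133
finger_force: 20.0
```

```bash
python3 st.py; python3 arc.py -20 10 | sed 's/np.float64//g'
```

```text
t 18.15 r 0.0795 ang -118.33 push cw 1.66 push out 0.77 fz 0.65 gap 0.0133 x [0.487 0.873]
0.07954798865474152 -118.33299272132913 [[(0.0), (-0.28), 0, 2.0], [(0.01), (-0.56), 0, 4.0], [(0.03), (-0.83), 0, 6.0], [(0.06), (-1.11), 0, 8.0], [(0.1), (-1.38), 0, 10.0], [(0.15), (-1.66), 0, 12.0], [(0.21), (-1.93), 0, 14.0], [(0.28), (-2.2), 0, 16.0], [(0.35), (-2.46), 0, 18.0], [(0.44), (-2.73), 0, 20.0]]
```

Request:
{"op": "jog_arm", "data": {
  "increments": [
    [1, 0, -0.28, 0, 2],
    [1, 0.01, -0.56, 0, 4],
    [1, 0.03, -0.83, 0, 6],
    [1, 0.06, -1.11, 0, 8],
    [1, 0.1, -1.38, 0, 10]
  ]
}}

```text
t: 18.65
ee_pos: [0.4924, -0.2417, 0.0671]
tool_rot: [[0.63, 0.776, 0.004], [0.776, -0.63, -0.001], [0.001, 0.004, -1.0]]
contact_force: [3.9, -1.9, -0.2]
finger_gap: 0.0137
finger_force: 20.0
```

```bash
python3 st.py
```

```text
t 18.65 r 0.0793 ang -127.76 push cw 4.28 push out 0.92 fz -0.23 gap 0.0137 x [0.63  0.776]
```

Request:
{"op": "jog_arm", "data": {
  "increments": [
    [1, 0, -0.28, 0, 2],
    [1, 0.01, -0.56, 0, 4],
    [1, 0.03, -0.83, 0, 6],
    [1, 0.06, -1.11, 0, 8]
  ]
}}

```text
t: 19.05
ee_pos: [0.4848, -0.2348, 0.0672]
tool_rot: [[0.732, 0.681, 0.005], [0.681, -0.732, -0.002], [0.002, 0.005, -1.0]]
contact_force: [4.8, -3.2, -3.6]
finger_gap: 0.0131
finger_force: 20.0
```

```bash
python3 st.py
```

```text
t 19.05 r 0.0792 ang -135.19 push cw 5.69 push out 1.13 fz -3.56 gap 0.0131 x [0.732 0.681]
```

Request:
{"op": "jog_arm", "data": {
  "increments": [
    [1, 0, -0.28, 0, 2],
    [1, 0.01, -0.56, 0, 4],
    [1, 0.03, -0.83, 0, 6],
    [1, 0.06, -1.11, 0, 8]
  ]
}}

```text
t: 19.45
ee_pos: [0.4783, -0.2271, 0.0672]
tool_rot: [[0.82, 0.572, 0.007], [0.572, -0.82, -0.003], [0.004, 0.006, -1.0]]
contact_force: [7.0, -5.8, -4.7]
finger_gap: 0.0134
finger_force: 20.0
```

```bash
python3 st.py
```

```text
t 19.45 r 0.079 ang -142.5 push cw 8.82 push out 2.02 fz -4.68 gap 0.0134 x [0.82  0.572]
```

Request:
{"op": "jog_arm", "data": {
  "increments": [
    [1, 0, -0.14, 0, 1],
    [1, 0, -0.28, 0, 2],
    [1, 0, -0.42, 0, 3],
    [1, 0.01, -0.56, 0, 4]
  ]
}}

```text
t: 19.85
ee_pos: [0.4755, -0.2229, 0.0672]
tool_rot: [[0.858, 0.514, 0.007], [0.514, -0.858, -0.004], [0.004, 0.007, -1.0]]
contact_force: [7.6, -6.0, -5.7]
finger_gap: 0.0136
finger_force: 20.0
```

```bash
python3 st.py
```

```text
t 19.85 r 0.0788 ang -146.18 push cw 9.18 push out 2.96 fz -5.67 gap 0.0136 x [0.858 0.514]
```

Request:
{"op": "jog_arm", "data": {
  "increments": [
    [1, 0, -0.14, 0, 1],
    [1, 0, -0.28, 0, 2],
    [1, 0, -0.42, 0, 3],
    [1, 0, -0.42, 0, 3]
  ]
}}

```text
t: 20.25
ee_pos: [0.4733, -0.2193, 0.0672]
tool_rot: [[0.883, 0.469, 0.007], [0.469, -0.883, -0.004], [0.005, 0.007, -1.0]]
contact_force: [7.1, -5.5, -6.5]
finger_gap: 0.013
finger_force: 20.0
```

```bash
python3 st.py
```

```text
t 20.25 r 0.0788 ang -149.24 push cw 8.33 push out 3.33 fz -6.49 gap 0.013 x [0.883 0.469]
```

Request:
{"op": "jog_arm", "data": {
  "increments": [
    [1, 0, -0.14, 0, 1],
    [1, 0, -0.28, 0, 2],
    [1, 0, -0.42, 0, 3]
  ]
}}

```text
t: 20.55
ee_pos: [0.4718, -0.2164, 0.0673]
tool_rot: [[0.907, 0.421, 0.008], [0.421, -0.907, -0.005], [0.006, 0.008, -1.0]]
contact_force: [9.0, -8.8, -8.1]
finger_gap: 0.0137
finger_force: 20.0
```

```bash
python3 st.py
```

```text
t 20.55 r 0.0787 ang -151.6 push cw 11.99 push out 3.72 fz -8.08 gap 0.0137 x [0.907 0.421]
```

Tight at about 11 N. I unload, open and lift clear.

Request:
{"op": "jog_arm", "data": {
  "increments": [
    [1, 0, 0.1, 0, 0],
    [1, 0, 0.2, 0, 0],
    [1, 0, 0.3, 0, 0],
    [1, 0, 0.3, 0, 0],
    [0.4, 0, 0.3, 0, 0],
    [0.4, 0, 0.3, 0, 0],
    [0.4, 0, 0.3, 0, 0],
    [0.4, 0, 0.3, 0, 0],
    [0.4, 0, 0.3, -3, 0],
    [0.4, 0, 0.3, -7, 0],
    [0.4, 0, 0.3, -11, 0],
    [0.4, -3, 0.3, -15, 0],
    [0.4, -3, 0.3, -15, 0],
    [0.4, -3, 0.3, -15, 0]
  ]
}}

```text
t: 21.95
ee_pos: [0.4419, -0.229, 0.2173]
tool_rot: [[0.907, 0.421, 0.001], [0.421, -0.907, -0.001], [0.001, 0.002, -1.0]]
contact_force: [0.3, -0.9, -0.1]
finger_gap: 0.0553
finger_force: 0.0
```

```bash
python3 - <<'E'
from h import *
s=ctrl.observe();print({k:np.round(s[k],3).tolist() for k in("t","ee_pos","contact_force","finger_gap")})
im,d=ctrl.read_camera("wrist");cv2.imwrite(f"pics/wrist6.png",im[:,:,::-1])
for q,z in(("adjuster_peg",.115),("ring_peg",.095)):
    for r in ctrl.mark_of(q,"wrist")[:2]:
        p=P("wrist",r["centre"],z);print(q,np.round(r["centre"],1),round(r["confidence"],2),np.round(p,4),np.degrees(np.arctan2(p[1]+.179,p[0]-.541)),np.hypot(p[1]+.179,p[0]-.541))
E
```

```text
{'t': 21.95, 'ee_pos': [0.442, -0.229, 0.217], 'contact_force': [0.334, -0.853, -0.07], 'finger_gap': 0.055}
adjuster_peg [226.   22.2] 0.95 [ 0.5379 -0.1164  0.115 ] 92.87478561485763 0.06268626720884996
ring_peg [326.4 188.8] 0.73 [ 0.4692 -0.2149  0.095 ] -153.44170070787433 0.08023914357512735
```

View pics/wrist6.png

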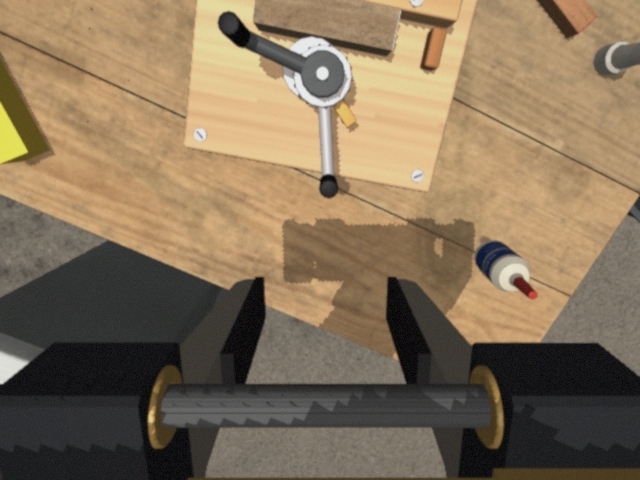

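The lever stands at (328,188) and the crank at (232,27), both where I left them. The gripper is clear and the blank is flat against the fence.

```bash
python3 -c "
from h import *
print(ctrl.finish_job())"
```

```text
the job is handed in; nothing more can be done
None
```

I slackened the ring, set the eccentric snug on the blank (about 5.5 N), tightened the ring again (about 11 N) and handed the job in. No verdict came back, and my first contact with the blank briefly read 11.8 N, over the 9 N crush guide, before I eased off, so it may count as crushed.

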